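# Fit the missing detergent cartridge into the dosing unit

## Task

The detergent dosing unit on the washer is missing its middle cartridge: fit the fresh orange one into the gap between the blue and the green one. Holding it tilted, toe first, push its toe home under the front bar against the spring valve, then swing it down until the red catch snaps over the heel and it sits flat like its neighbours. Feel your way and never force it, do not shift the other two cartridges or knock the things around, and let go of everything at the end.

Things in the scene. Friction and masses are not known exactly. Their poses are not given: they have to be found in the camera images.
- fresh_mid (a point): fresh cartridge to be fitted: white plastic block, orange handle and label, 0.25 to 0.5 kg, standing upright. This point is its middle, 52 mm over its underside (total height 104). Axes: z up, x from toe to heel. The white block spans x -42 to +52 mm, y -22.5 to 22.5, its flat top 14 mm above this point. Heel: dark foot, x 52 to 60, y -14 to 14, lowest 14 mm, lower edge round
- fresh_handle (a point): middle of the fresh cartridge's orange handle (same axes), 16 mm towards the heel and 33 mm above fresh_mid: a solid block 40 mm long (x), 26 mm wide (y), rising 38 mm above the body's flat top; this point is 19 mm below its top. Grip it across its 40 mm length: the neighbours leave no room for fingers beside the body, only above it
- fresh_toe (a point): centre of the round nose of the fresh cartridge's toe (same axes), 54 mm in front of fresh_mid and 6 mm over the underside. The toe is a dark orange tongue 12 mm thick, y -14 to 14 mm, that stands 18 mm out of the body's front; its nose has radius 6 mm, so its tip is at x = -6 mm from here
- doser: the dosing unit, a pale grey base 210 mm (x) by 158 mm, fixed on the washer; origin under the centre of its middle bay, z up, x from the front (toes, robot's side) to the rear (heels; pump housing from x = 95 mm, 82 high). Bays at y = +47 (blue), 0 (empty), -47 mm (green), each with a dark cradle clamped up to 14 mm further forward or back on its track: feel for it, its place is not reported
- bay (a point): centre of the empty bay's track at cradle floor height, 24 mm above the deck; unit's axes. Cradle mid-track (it may stand d = -14 to 14 mm off: add d to x): front wall x = -61.5 mm, its lip reaches to -53, 14 to 19 above the floor; pocket 31 wide, webs to -45.5; a brass valve pin stands 5 out of the wall and must be held in (4 to 7 N) by the toe, or the heel fouls its stop (x = 61.5, 9 high)
- catch (a joint): red spring lever at the cradle's heel end, 26 mm wide, 40 mm high over the floor: 0 = sprung forward, latched; 0.3 = pushed right back. Its nose reaches to x = 55 mm + d, 15.5 mm above the floor, just over a seated heel. A heel laid on its 10 mm high slope stays up; about 6 to 12 N down at the heel push it past. Lip to nose is shorter than a cartridge: it enters only tilted 25 to 35 deg, toe first
- blue_mid (a point): the cartridge with blue handle in the bay on one side (y = +47 mm in the bay's axes), of the same shape, size and axes as the fresh one; this point is at its middle, 52 mm over its underside. It stands loose in its bay under its own catch, with 1.5 mm of play, and must be left as it is
- green_mid (a point): the cartridge with green handle on the other side (y = -47 mm), likewise; between the blue and green bodies there is a gap of about 49 mm for the 45 mm wide fresh one
- starch_mid (a point): bystander: a standing aerosol can, diameter 52 mm, 171 mm tall, white and green with green cap; this point is on its axis 85 mm up
- tin_mid (a point): bystander: a round flat tin with red lid, diameter 62 mm, 24 mm high; this point is at its middle
- dropper_mid (a point): bystander: a small brown dropper bottle, diameter 33 mm, 102 mm tall; this point is on its axis 50 mm up
- marker: bystander: a blue and white marker pen lying at the front, 135 mm long, 17 mm thick; origin on its underside at its middle

How it is judged:
By the outcome, as a careful person would: the job done as asked, in the order asked, and still so for the second after the job is handed in, with the robot touching nothing.
It also fails if it takes over 54 s, if anything falls off the work surface, if the arm or the gripper's body presses on something with over 40 N, if the wrist force passes 120 N, or if a joint passes its speed limit or range.

## Robot

A 6-joint arm with a two-finger parallel gripper is mounted at the origin on a cart in front of the work surface, level with it; the furniture and walls round the work are solid. World frame = base frame: x ahead of the robot, y to its left, z up, the work surface at z = 0. Lengths are in m, angles in rad, forces in N, time in s.
With the tool pointing down it reaches from about 0.275 to 1 m from the base axis. Payload 8.4 kg.
Tool frame: the origin (TCP) lies midway between the tips of the shut fingers; the grasp point (between the pads) lies 19 mm behind it; z points along the fingers, y is the line along which they close (so a half turn about z gives the same grasp; the last joint's range is limited). The gripper opens to 85 mm and grips with 20 to 120 N. Pads are 22 mm wide; open, the fingers measure 114 mm over their backs; the gripper's body (76 mm by 85 mm) begins 54 mm behind the grasp point. The pads swing forward as they close: fully open they stand 13 mm farther back than shut.
Start: joints at [-0.002, 0.353, 1.633, -0, 1.155, -0.002], TCP at [0.625, -0, 0.203] pointing down, gripper open.
Joint ranges: [-2.63, 2.63], [-0.92, 2.1], [0.06, 2.66], [-1.3, 4.44], [0, 2.69], [-3.02, 3.02]. Speed limits (rad/s): [2.22, 2.22, 2.79, 3.14, 3.14, 3.14].

## Interface

Orientations are given as a unit quaternion [x, y, z, w].
In Python, from bench import * gives the robot as it stands.
- The arm moves only by the tool servo_tool, never from a script. Its argument "increments" is a list of rows, each a list of 7 numbers: the turn, a rotation vector about the tool's x, y, z in degrees, then the shift along the tool's x, y, z in m, then the opening, from 0 (shut) to 1 (fully open). A call has 1 to 8 rows; each row is the pose to reach, as a shift and turn from the pose commanded when the call began, along the tool's axes at that moment; what a row does not reach only later rows make up. A row lasts 1/8 s, in which the tool goes at most 62.5 mm and 10.7 degrees, less where a joint would pass 70% of its speed; a pose out of reach is approached as far as the arm can. A call with a gripper value outside its range is refused whole. The fingers move at their own pace and stop on an object; "grip_force" is the grip in N (left out, the last holds). Time passes only in rows, so rows that repeat a pose let the fingers close. It gives the time, the measured TCP pose, the force, the opening and the grip force at its end, in the units of the state.
- get_obs(): the state, without advancing time (a new reading comes with each control period).
- snapshot(name): name is "scene" or "side" or "wrist"; returns a dict with "image" (400x640x3 uint8, red, green, blue), "K" (3x3 intrinsics, pixels), "D" ([k1, k2, p1, p2, k3] as OpenCV has them; the pictures are not rectified), "eye" and "rotation" of the camera in the world; the wrist camera has in their place "T_tool_cam" (4x4, takes a point from camera to tool coordinates, whose origin is the TCP and whose axes are the flange's). Camera axes: x right, y up, looking along -z (the intrinsics and any distortion apply to the point x, -y, -z); pixel columns grow to the right and rows downward; lengths in m; the calibration is good to about 2 mm. A picture is of the moment at which its call begins: read the wrist's pose just before it. There is no depth.
- finish_job(): hands the job in; it is judged then, once.
The state is a dict: "time_s": time; "q": joint angles; "joint_vel": joint speeds; "joint_torque": joint torques, N m; "position": TCP position; "eef_rot": TCP orientation; "wrist_force": force on the tool from outside, world axes, zero at the start; "ft_torque": the same for the moment, N m; "finger_gap": finger opening in m; "gripper_force": force on a finger pad.
Only numpy, scipy, OpenCV 4.12 (cv2) and the standard library are available. Lean on these libraries where they do the work, as an engineer would, in place of code of your own. Each camera call takes 0.05 s, during which the arm holds its last target. There are 200 camera calls.

## Working session

There is one attempt and no reset: what is moved stays moved. The work goes in short steps, Python scripts to look and compute and a tool call to move; the robot and the scene stay as the last step left them, time stands still between calls to the robot, and variables do not carry over. Pictures are saved under pics/ and viewed, at most 10 in all, crops included, and the job is handed in when it is done.

Besides the shell and the picture viewer there is one more tool, called after "Call:" in YAML: its name, and indented under it one key for each argument. servo_tool: Moves the arm, as the interface text tells. Its arguments: {"type":"object","properties":{"increments":{"type":"array"},"grip_force":{"type":"number"}},"required":["increments"]}

```bash
mkdir -p pics; cat > h.py <<'E'
from bench import *
import numpy as np, cv2
from scipy.spatial.transform import Rotation as R
def snap(n):
    o=get_obs(); s=snapshot(n)
    if n=="wrist":
        T=np.eye(4);T[:3,:3]=R.from_quat(o["eef_rot"]).as_matrix();T[:3,3]=o["position"]
        C=T@np.array(s["T_tool_cam"]); s["eye"]=C[:3,3]; s["Rm"]=C[:3,:3]
    else:
        r=np.array(s["rotation"]); s["Rm"]=r if r.shape==(3,3) else R.from_quat(r).as_matrix()
    s["eye"]=np.array(s["eye"]); return s
def ray(s,uv):
    p=cv2.undistortPoints(np.array(uv,float).reshape(-1,1,2),np.array(s["K"]),np.array(s["D"])).reshape(-1,2)
    d=np.c_[p[:,0],-p[:,1],-np.ones(len(p))]@s["Rm"].T
    return d/np.linalg.norm(d,axis=1)[:,None]
def onz(s,uv,z):
    d=ray(s,uv); return s["eye"]+d*((z-s["eye"][2])/d[:,2])[:,None]
def tri(s1,uv1,s2,uv2):
    A=np.zeros((3,3));b=np.zeros(3)
    for s,u in((s1,uv1),(s2,uv2)):
        d=ray(s,[u])[0];P=np.eye(3)-np.outer(d,d);A+=P;b+=P@s["eye"]
    return np.linalg.solve(A,b)
def proj(s,X):
    c=(np.atleast_2d(X)-s["eye"])@s["Rm"]; c=c*[1,-1,-1]
    return cv2.projectPoints(c,np.zeros(3),np.zeros(3),np.array(s["K"]),np.array(s["D"]))[0].reshape(-1,2)
def save(s,n): cv2.imwrite("pics/"+n,cv2.cvtColor(s["image"],cv2.COLOR_RGB2BGR))
E
python3 - <<'E'
from h import *
for n in("scene","side"):
    s=snap(n);save(s,n+"1.png");print(n,s["eye"],s["Rm"][:,2],s["K"][0][0])
    np.save(n+".npy",s,allow_pickle=True)
print(get_obs())
E
```

```text
scene [ 0.05419417 -1.02661613  0.59680708] [-0.39716746 -0.81861095  0.4148905 ] 412.98004189482555
side [0.4660982  0.8499367  0.85316026] [-0.05818297  0.75418359  0.65408092] 456.53044980691004
{'time_s': 0.1, 'q': array([-2.39471017e-03,  3.53585541e-01,  1.63407654e+00,  4.67456541e-05,
        1.15516487e+00, -2.39068277e-03]), 'joint_vel': array([ 0.00081687, -0.00119086, -0.00308275,  0.00147676, -0.00111399,
       -0.00140443]), 'joint_torque': array([ 4.27485766e-04, -6.06356549e+01, -3.42817569e+01, -7.40920814e-05,
        3.91241178e-03, -4.99377973e-05]), 'position': array([6.24538906e-01, 2.02907589e-05, 2.02025429e-01]), 'eef_rot': array([ 7.07114753e-01,  7.07098540e-01, -4.20191214e-04, -4.52511162e-04]), 'wrist_force': array([-0.4990167 , -0.50078637,  0.07564991]), 'ft_torque': array([-0.01868643, -0.02388028, -0.02463603]), 'gripper_force': 0.0, 'finger_gap': 0.08556284148332295}
```

View pics/scene1.png

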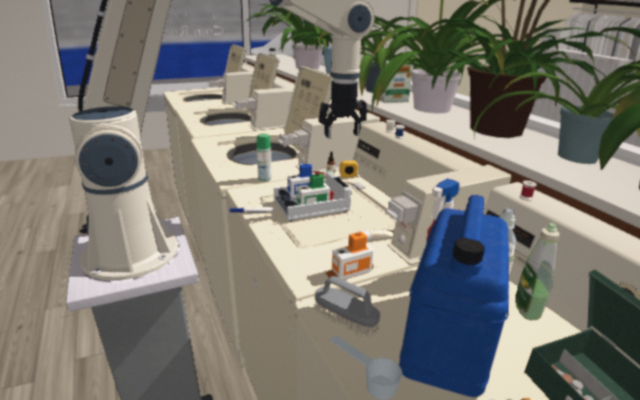

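View pics/side1.png

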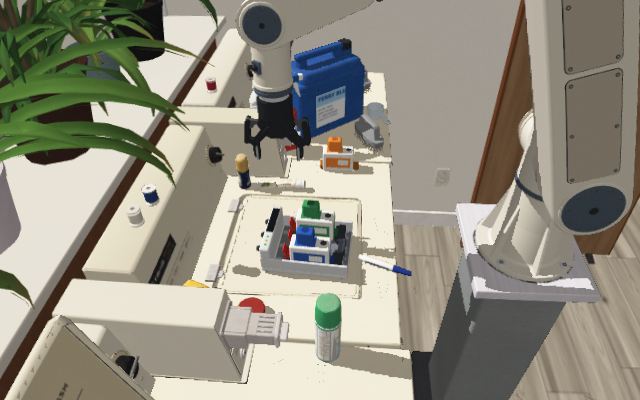

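The scene view shows the orange cartridge at about (350,255) and the dosing unit at (315,195). In the side view the cartridge is at (338,155), the blue handle at (305,236) and the green one at (312,208).

```bash
python3 - <<'E'
from h import *
S={n:np.load(n+".npy",allow_pickle=True).item() for n in("scene","side")}
boxes={"orange":{"scene":(325,225,385,285),"side":(318,130,362,175)},"blue":{"scene":(280,155,335,200),"side":(288,222,335,265)},"green":{"scene":(295,170,335,210),"side":(295,195,340,225)}}
hue={"orange":(5,18),"blue":(105,125),"green":(50,85)}
C={}
for c in boxes:
  for n in S:
    x0,y0,x1,y1=boxes[c][n]; h=cv2.cvtColor(S[n]["image"],cv2.COLOR_RGB2HSV)
    m=cv2.inRange(h,(hue[c][0],130,60),(hue[c][1],255,255))[y0:y1,x0:x1]
    k,l,st,ce=cv2.connectedComponentsWithStats(m)
    print(c,n,[(st[i][:5]+[x0,y0,0,0,0]).tolist()+(ce[i]+[x0,y0]).round(1).tolist() for i in range(1,k) if st[i][4]>8])
a=cv2.resize(S["side"]["image"][120:300,220:420],None,fx=4,fy=4,interpolation=2)[:, :, ::-1][:600]
b=cv2.resize(S["side"]["image"][125:285,240:400],None,fx=3.7,fy=3.7,interpolation=2)[:,:,::-1]
cv2.imwrite("pics/crop1.png",b)
E
```

```text
orange scene [[347, 232, 20, 21, 315, 357.0, 242.1], [344, 257, 26, 18, 192, 359.1, 265.0], [333, 264, 5, 8, 27, 335.1, 267.5], [327, 271, 9, 6, 33, 330.4, 273.2]]
orange side [[327, 137, 16, 16, 220, 334.5, 144.3], [326, 158, 24, 10, 153, 335.3, 162.1], [320, 160, 3, 9, 19, 321.2, 164.0], [353, 162, 6, 8, 42, 355.4, 165.6]]
blue scene [[300, 165, 11, 12, 114, 305.3, 170.2]]
blue side [[295, 226, 21, 21, 362, 305.0, 236.4], [293, 253, 28, 8, 120, 302.3, 256.4], [322, 256, 3, 7, 16, 322.7, 258.8], [330, 256, 5, 8, 32, 331.6, 259.1]]
green scene [[310, 175, 13, 12, 127, 316.2, 180.7], [318, 195, 8, 5, 36, 321.5, 197.0]]
green side [[301, 201, 20, 18, 279, 310.7, 209.8]]
```

View pics/crop1.png

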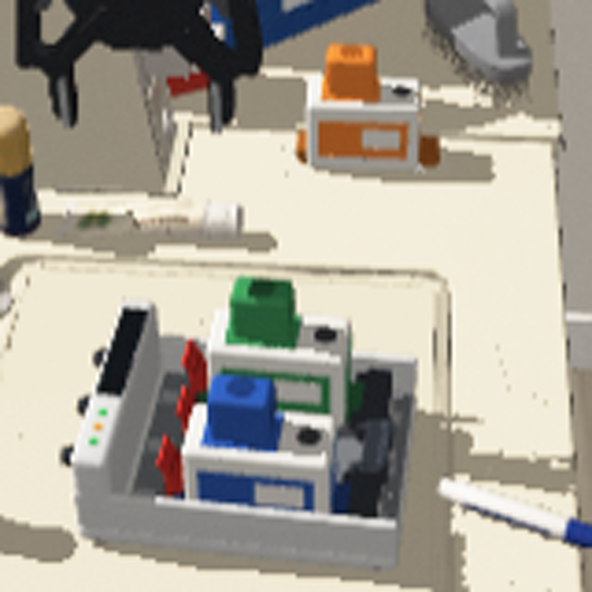

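The crop shows the orange cartridge upright with its toe to the right, towards the robot. The blue and green cartridges are seated, and the empty middle cradle lies between them with its red catch to the left.

```bash
python3 - <<'E'
from h import *
S={n:np.load(n+".npy",allow_pickle=True).item() for n in("scene","side")}
a,b=S["scene"],S["side"]
for n,u,v in(("orange",(357,242),(334.5,144.3)),("blue",(305.3,170.2),(305,236.4)),("green",(316.2,180.7),(310.7,209.8)),("cap_starch",(263.5,143),(328,308))):
    print(n,tri(a,u,b,v).round(3))
# orange body ends in side view: toe tip, heel tip, label ends
f=3.7;P=lambda x,y:(240+x/f,125+y/f)
print("toe,heel",onz(b,[P(438,152),P(300,148)],.008).round(4))
print("toe heel scene",onz(a,[(327,273),(372,262)],.008).round(4))
print("unit near wall bottom front/rear",onz(b,[P(395,567),P(85,530)],0).round(4),"far top front/rear", onz(b,[P(413,362)],.05).round(4))
print("blue top edge (y+ side)",onz(b,[P(190,455),P(331,457)],.09).round(4))
print("orange top y+ edge",onz(b,[P(307,105),P(420,108)],.066).round(4))
w=snap("wrist"); print(w["eye"].round(3),np.array(w["T_tool_cam"]).round(3),w["K"][0][0])
E
```

```text
orange [ 0.508 -0.307  0.083]
blue [0.557 0.112 0.107]
green [0.552 0.02  0.107]
cap_starch [0.491 0.333 0.142]
toe,heel [[ 0.4329 -0.3035  0.008 ]
 [ 0.5492 -0.3013  0.008 ]]
toe heel scene [[ 0.4351 -0.2969  0.008 ]
 [ 0.5599 -0.3013  0.008 ]]
unit near wall bottom front/rear [[0.4563 0.1405 0.    ]
 [0.6622 0.1234 0.    ]] far top front/rear [[ 0.4497 -0.0006  0.05  ]]
blue top edge (y+ side) [[0.5866 0.135  0.09  ]
 [0.4993 0.1306 0.09  ]]
orange top y+ edge [[ 0.542  -0.2816  0.066 ]
 [ 0.4503 -0.2836  0.066 ]]
[0.624 0.073 0.373] [[-0.     0.959  0.285  0.073]
 [ 1.     0.     0.    -0.   ]
 [ 0.     0.285 -0.959 -0.171]
 [ 0.     0.     0.     1.   ]] 293.6320480014832
```

Call:
servo_tool:
  increments:
    - [0,0,0,0.02,-0.04,-0.02,1]
    - [0,0,0,0.05,-0.075,-0.03,1]
    - [0,0,0,0.05,-0.075,-0.03,1]
    - [0,0,0,0.05,-0.075,-0.03,1]

```text
time_s: 0.65
position: [0.5504, 0.0499, 0.2327]
eef_rot: [0.707, 0.707, 0.0, 0.0]
wrist_force: [-0.3, 0.6, 0.2]
finger_gap: 0.0851
gripper_force: 0.0
```

```bash
python3 - <<'E'
from h import *
s=snap("wrist");np.save("w1.npy",s,allow_pickle=True)
cv2.imwrite("pics/w1.png",cv2.resize(s["image"],(800,500),interpolation=2)[:,:,::-1]);print(s["eye"])
E
```

```text
[0.54978589 0.12280049 0.40408816]
```

View pics/w1.png

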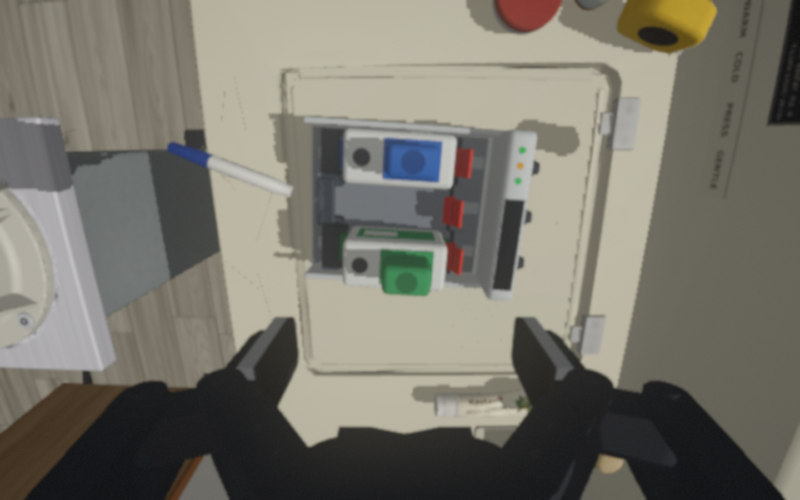

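The wrist view shows the bay between blue (400,158) and green (395,262). The catches are at (465,163), (453,212) and (456,260), and the middle cradle stands slightly further forward than the blue one. I'll enlarge the crop to get edge pixels.

```bash
python3 - <<'E'
from h import *
s=np.load("w1.npy",allow_pickle=True).item()
x0,y0,f=238,86,4
c=cv2.resize(s["image"][y0:y0+150,x0:x0+200],None,fx=f,fy=f,interpolation=cv2.INTER_CUBIC)[:,:,::-1]
cv2.imwrite("pics/w1c.png",c)
h=cv2.cvtColor(s["image"],cv2.COLOR_RGB2HSV)
m=cv2.inRange(h,(0,150,50),(5,255,255))|cv2.inRange(h,(174,150,50),(180,255,255))
k,l,st,ce=cv2.connectedComponentsWithStats(m)
for i in range(1,k):
    if 20<st[i][4]<600 and st[i][1]>70: print(st[i],ce[i].round(1), onz(s,[ce[i]],.064).round(4), onz(s,[(st[i][0],ce[i][1]),(st[i][0]+st[i][2],ce[i][1])],.064)[:,0].round(4))
E
```

```text
[365 120  13  22 127] [372.4 132.2] [[0.6052 0.106  0.064 ]] [0.5969 0.6116]
[355 158  15  24 274] [362.3 169.4] [[0.5953 0.0636 0.064 ]] [0.5868 0.6043]
[358 195  12  24 197] [363.8 206.5] [[0.5989 0.0181 0.064 ]] [0.5918 0.6063]
```

View pics/w1c.png

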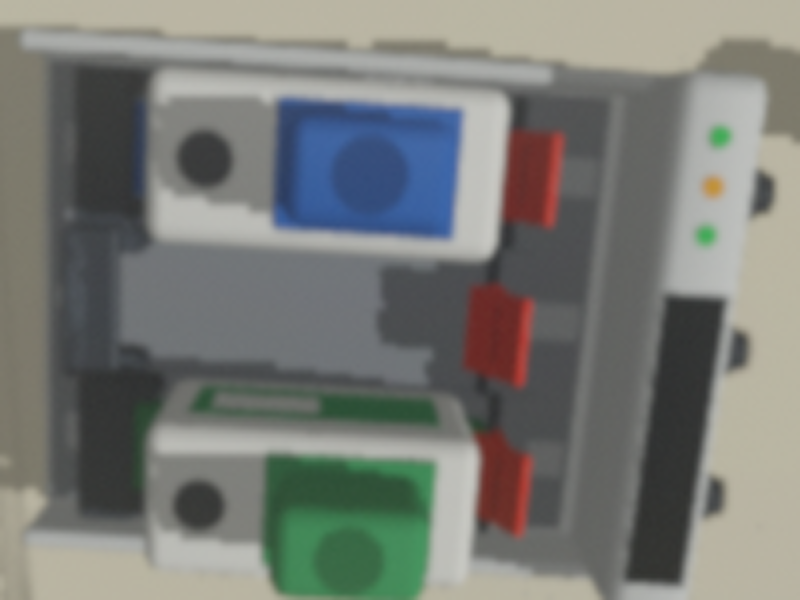

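```bash
python3 - <<'E'
from h import *
s=np.load("w1.npy",allow_pickle=True).item()
def P(pts,z): 
    return onz(s,[(238+u/4,86+v/4) for u,v in pts],z)[:,:2]
def ang(p,q,n=0): d=q-p; return round(np.degrees(np.arctan2(d[1],d[0])),1)
for n,pts,z in(("blueTop",[(150,70),(511,93),(497,262),(147,237)],.09),("greenTop",[(150,430),(478,450),(470,583),(148,562)],.09),("blueH",[(297,107),(462,110),(455,238),(290,230)],.128),
 ("catchB",[(564,135),(556,227)],.064),("catchM",[(531,300),(523,385)],.064),("catchG",[(531,460),(523,535)],.064),("housing",[(690,80),(625,580)],.082),("lipM",[(118,235),(112,370)],.043),("walltop+y",[(22,40),(550,75)],.05),("floorM edges",[(120,258),(378,262),(480,390),(165,370)],.024)):
    p=P(pts,z);print(n,p.round(4).tolist(),"mean",p.mean(0).round(4),"ang",[ang(p[i],p[i+1]) for i in range(len(p)-1)])
E
```

```text
blueTop [[0.501, 0.136], [0.5932, 0.1303], [0.5911, 0.0873], [0.4984, 0.0939]] mean [0.5459 0.1119] ang [np.float64(-3.5), np.float64(-92.8), np.float64(175.9)]
greenTop [[0.4968, 0.0412], [0.5877, 0.0355], [0.5867, -0.0042], [0.4944, 0.0022]] mean [0.5414 0.0187] ang [np.float64(-3.6), np.float64(-91.4), np.float64(176.0)]
blueH [[0.5398, 0.1263], [0.577, 0.1257], [0.5761, 0.0971], [0.5379, 0.0989]] mean [0.5577 0.112 ] ang [np.float64(-0.9), np.float64(-91.7), np.float64(177.3)]
catchB [[0.6121, 0.1197], [0.611, 0.0943]] mean [0.6115 0.107 ] ang [np.float64(-92.3)]
catchM [[0.6048, 0.0734], [0.6035, 0.0482]] mean [0.6041 0.0608] ang [np.float64(-92.9)]
catchG [[0.6069, 0.0251], [0.6056, 0.0011]] mean [0.6063 0.0131] ang [np.float64(-93.2)]
housing [[0.6413, 0.1341], [0.6335, -0.0066]] mean [0.6374 0.0638] ang [np.float64(-93.2)]
lipM [[0.4819, 0.0902], [0.4779, 0.0484]] mean [0.4799 0.0693] ang [np.float64(-95.5)]
walltop+y [[0.4584, 0.1461], [0.6098, 0.1363]] mean [0.5341 0.1412] ang [np.float64(-3.7)]
floorM edges [[0.4786, 0.0811], [0.5615, 0.0798], [0.5956, 0.0377], [0.4916, 0.0445]] mean [0.5318 0.0608] ang [np.float64(-1.0), np.float64(-50.9), np.float64(176.3)]
```

The enlarged crop gives unit yaw of about -3.4° and a seated fresh_mid target near (0.534, 0.066). The middle cradle sits about 8 mm forward of mid-track. Next I'll look at the fresh cartridge from the same relative pose.

Call:
servo_tool:
  increments:
    - [0,0,0,-0.05,-0.01,-0.01,1]
    - [0,0,0,-0.11,-0.02,-0.02,1]
    - [0,0,0,-0.17,-0.03,-0.02,1]
    - [0,0,0,-0.23,-0.04,-0.01,1]
    - [0,0,0,-0.29,-0.05,0.0,1]
    - [0,0,0,-0.34,-0.05,0.02,1]
    - [0,0,0,-0.37,-0.05,0.024,1]
    - [0,0,0,-0.37,-0.05,0.024,1]

```text
time_s: 1.7
position: [0.4994, -0.3227, 0.2072]
eef_rot: [0.708, 0.706, -0.0, -0.001]
wrist_force: [0.4, 1.1, -0.1]
finger_gap: 0.0855
gripper_force: 0.0
```

Call:
servo_tool:
  increments:
    - [0,0,0,0,0,0,1]

```text
time_s: 1.82
position: [0.4999, -0.32, 0.2082]
eef_rot: [0.707, 0.707, 0.0, -0.001]
wrist_force: [-0.5, 0.2, 0.0]
finger_gap: 0.0854
gripper_force: 0.0
```

```bash
python3 - <<'E'
from h import *
s=snap("wrist");np.save("w2.npy",s,allow_pickle=True);print(get_obs()["position"],get_obs()["eef_rot"],s["eye"])
u=proj(s,[[.508,-.305,.1]])[0];print(u)
x0,y0=[int(max(0,v)) for v in (u[0]-100,u[1]-75)]
c=cv2.resize(s["image"][y0:y0+150,x0:x0+200],None,fx=4,fy=4,interpolation=cv2.INTER_CUBIC)[:,:,::-1]
cv2.imwrite("pics/w2c.png",c);print(x0,y0)
E
```

```text
[ 0.50006974 -0.31958286  0.20849268] [ 7.07106439e-01  7.07107068e-01  6.02640297e-05 -2.72724871e-04] [ 0.49961629 -0.24727335  0.37961783]
[332.49372128 178.8594842 ]
232 103
```

View pics/w2c.png

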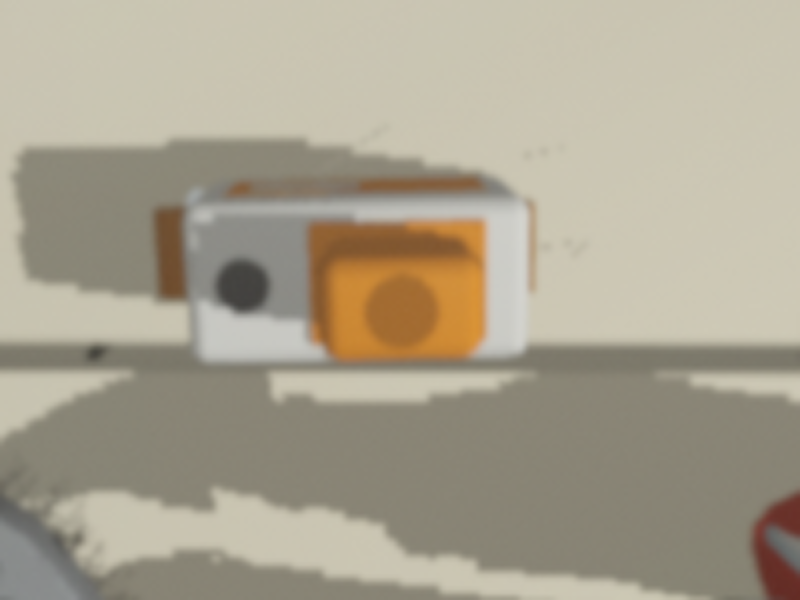

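The fresh cartridge is nearly aligned with the tool. Its body top spans (190,195) to (525,358) in the crop, and the centre of the handle top is at (402,311).

```bash
python3 - <<'E'
from h import *
s=np.load("w2.npy",allow_pickle=True).item()
P=lambda pts,z: onz(s,[(232+u/4,103+v/4) for u,v in pts],z)[:,:2]
ang=lambda p,q: np.degrees(np.arctan2(*(q-p)[::-1])).round(1)
for n,pts,z in(("body",[(188,195),(525,197),(525,355),(196,361)],.066),("handle",[(325,258),(484,258),(484,356),(328,358)],.104),("circ",[(402,311)],.104),("toe/heel",[(155,253),(536,247)],.007)):
    p=P(pts,z);print(n,p.round(4).tolist(),p.mean(0).round(4),[ang(p[i],p[i+1]) for i in range(len(p)-1)])
s=np.load("w1.npy",allow_pickle=True).item()
print("blue circ",onz(s,[(238+370/4,86+175/4)],.128).round(4),"green circ",onz(s,[(238+348/4,86+560/4)],.128).round(4))
E
```

```text
body [[0.4521, -0.2826], [0.5415, -0.2833], [0.543, -0.3265], [0.4523, -0.3281]] [ 0.4972 -0.3051] [np.float64(-0.4), np.float64(-87.9), np.float64(-179.0)]
handle [[0.4896, -0.2932], [0.5272, -0.2932], [0.5278, -0.3171], [0.4901, -0.3176]] [ 0.5087 -0.3053] [np.float64(-0.0), np.float64(-88.5), np.float64(-179.3)]
circ [[0.5079, -0.306]] [ 0.5079 -0.306 ] []
toe/heel [[0.4318, -0.3077], [0.5534, -0.3059]] [ 0.4926 -0.3068] [np.float64(0.8)]
blue circ [[0.5563 0.1113 0.128 ]] green circ [[0.5514 0.0174 0.128 ]]
```

Call:
servo_tool:
  increments:
    - [0,0,0,0.014,0.008,0.03,1]
    - [0,0,0,0.014,0.008,0.075,1]
    - [0,0,0,0.014,0.008,0.115,1]
    - [0,0,0,0.014,0.008,0.139,1]
    - [0,0,0,0.014,0.008,0.139,1]
    - [0,0,0,0.014,0.008,0.139,1]

```text
time_s: 2.62
position: [0.5089, -0.3059, 0.0709]
eef_rot: [0.707, 0.707, 0.0, 0.001]
wrist_force: [0.8, -0.3, 0.4]
finger_gap: 0.0854
gripper_force: 0.0
```

Call:
servo_tool:
  increments:
    - [0,0,0,0,0,0,0.4]
    - [0,0,0,0,0,0,0.3]
    - [0,0,0,0,0,0,0.3]
    - [0,0,0,0,0,0,0.3]
    - [0,0,0,0,0,0,0.3]
    - [0,0,0,0,0,0,0.3]
  grip_force: 70

```text
time_s: 3.38
position: [0.5082, -0.3063, 0.0709]
eef_rot: [0.707, 0.707, 0.0, 0.0]
wrist_force: [-3.0, 1.3, 9.4]
finger_gap: 0.0369
gripper_force: 68.9
```

Call:
servo_tool:
  increments:
    - [0,0,0,0,0,-0.01,0.3]
    - [0,0,0,0,0,-0.04,0.3]
    - [0,0,0,0,0,-0.09,0.3]
    - [0,0,0,0,0,-0.15,0.3]
    - [0,0,0,0,0,-0.19,0.3]
    - [0,0,0,0,0,-0.19,0.3]
    - [0,0,0,0,0,-0.19,0.3]

```text
time_s: 4.25
position: [0.5073, -0.3056, 0.2588]
eef_rot: [0.707, 0.707, -0.0, -0.001]
wrist_force: [-0.3, -0.4, -2.9]
finger_gap: 0.0369
gripper_force: 70.6
```

```bash
cat >> h.py <<'E'
R0=R.from_quat([.70710678,.70710678,0,0]); YAW=-3.4
TC=np.array([16,0,18.5])/1e3   # TCP in cartridge frame
ux=np.array([np.cos(np.radians(YAW)),np.sin(np.radians(YAW)),0]); uy=np.array([-ux[1],ux[0],0])
F=np.array([.534,.0658,.024])  # cradle floor centre (d included)
NOSE=np.array([-54,0,-46])/1e3
def plan(nx,nz,tilt,lat=0.,off=(0,0,0)):
    """nose centre at cradle x=nx,z=nz (mm over floor), tilt deg -> tool pose"""
    Rc=R.from_euler("z",YAW,degrees=True)*R.from_euler("y",-tilt,degrees=True)
    n=F+np.array(off)+ux*nx/1e3+uy*lat/1e3+[0,0,nz/1e3]
    return n+Rc.apply(TC-NOSE), Rc*R0
def inc(p,r,o=None):
    o=o or get_obs(); q=R.from_quat(o["eef_rot"])
    print("turn",(q.inv()*r).as_rotvec(degrees=True).round(2),"shift",q.inv().apply(p-o["position"]).round(4))
def nose(o=None,tilt=None):
    o=o or get_obs(); Rc=R.from_quat(o["eef_rot"])*R0.inv()
    n=np.array(o["position"])+Rc.apply(NOSE-TC)-F
    x=Rc.apply([1,0,0]); print("nose mm",round(n@ux*1e3,1),"lat",round(n@uy*1e3,1),"z",round(n[2]*1e3,1),"tilt",np.degrees(np.arcsin(x[2])).round(1),"yaw",np.degrees(np.arctan2(x[1],x[0])).round(2),"F",np.round(np.array(o["wrist_force"]),1),"Fx_unit",round(float(np.dot(o["wrist_force"],ux)),1),"M",np.round(o["ft_torque"],2))
E
python3 - <<'E'
from h import *
nose()
for a in((-40,110,30),(-40,40,30)):
    p,r=plan(*a);print(p.round(4));inc(p,r)
w=snap("wrist");s=snap("side");np.save("w3.npy",w,allow_pickle=True)
u=proj(s,[get_obs()["position"]])[0].astype(int);print(u)
a=cv2.resize(s["image"][max(0,u[1]-60):u[1]+75,u[0]-60:u[0]+60],(400,450),interpolation=2)
b=cv2.resize(w["image"][150:400,200:440],(400,417),interpolation=2)
c=np.zeros((450,800,3),np.uint8);c[:,:400]=a;c[:417,400:]=b
cv2.imwrite("pics/g.png",c[:,:,::-1])
E
```

```text
nose mm -74.6 lat -376.4 z 170.3 tilt -0.1 yaw -0.0 F [-0.3 -0.4 -2.9] Fx_unit -0.2 M [ 0.03 -0.03  0.  ]
[0.5224 0.0665 0.2249]
turn [-30.06  -0.93   3.31] shift [0.3721 0.0151 0.0342]
[0.5224 0.0665 0.1549]
turn [-30.06  -0.93   3.31] shift [0.372  0.0152 0.1042]
[336  92]
```

View pics/g.png

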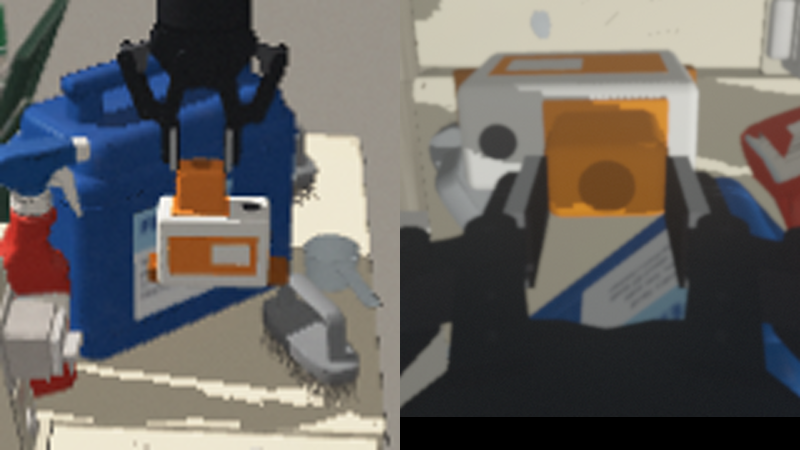

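The cartridge hangs level in the fingers, but the pads seem to hold only the upper part of the handle. I'll check this with projected points.

```bash
python3 - <<'E'
from h import *
s=np.load("w3.npy",allow_pickle=True).item();p=get_obs()["position"]
P=lambda u,v:(200+(u-400)*.6,150+v*.6)
f=lambda q:np.c_[400+(q[:,0]-200)/.6,(q[:,1]-150)/.6].round(0).tolist()
for z in(0,5,10,15,20,25): print("tip corner at tcp+",z,f(proj(s,p+np.array([[-.02,.011,z/1e3],[.02,.011,z/1e3]]))))
for z in(-10,-5,0,5): # body top level rel tcp
    print("body top at",z,"corners+handle circ", f(proj(s,p+np.array([[-.058,.0225,z/1e3],[.036,.0225,z/1e3],[0,0,z/1e3+.038]]))))
E
```

```text
tip corner at tcp+ 0 [[553.0, 116.0], [660.0, 116.0]]
tip corner at tcp+ 5 [[551.0, 121.0], [661.0, 121.0]]
tip corner at tcp+ 10 [[550.0, 126.0], [663.0, 126.0]]
tip corner at tcp+ 15 [[548.0, 131.0], [665.0, 131.0]]
tip corner at tcp+ 20 [[547.0, 136.0], [666.0, 136.0]]
tip corner at tcp+ 25 [[545.0, 142.0], [668.0, 142.0]]
body top at -10 corners+handle circ [[457.0, 80.0], [699.0, 80.0], [606.0, 177.0]]
body top at -5 corners+handle circ [[453.0, 83.0], [702.0, 83.0], [606.0, 184.0]]
body top at 0 corners+handle circ [[449.0, 87.0], [704.0, 87.0], [606.0, 192.0]]
body top at 5 corners+handle circ [[445.0, 91.0], [707.0, 91.0], [606.0, 200.0]]
```

```bash
python3 - <<'E'
from h import *
s=snap("side");p=get_obs()["position"]
for z in(-4,0,10,20,34):
  q=proj(s,p+np.array([[.022,.011,z/1e3],[-.022,.011,z/1e3],[.02,.013,z/1e3],[-.02,.013,z/1e3]]))
  print(z,np.c_[(q[:,0]-276)*3.333,(q[:,1]-32)*3.333].round(0).tolist())
print("body top front edge y+22.5",[( (proj(s,p+np.array([[x,.0225,-.0045]]))[0]-[276,32])*3.333).round() for x in(-.058,.036)])
E
```

```text
-4 [[173.0, 210.0], [226.0, 212.0], [175.0, 211.0], [224.0, 213.0]]
0 [[173.0, 206.0], [226.0, 207.0], [176.0, 207.0], [224.0, 208.0]]
10 [[173.0, 195.0], [227.0, 196.0], [176.0, 196.0], [224.0, 197.0]]
20 [[173.0, 184.0], [227.0, 185.0], [176.0, 185.0], [224.0, 186.0]]
34 [[174.0, 168.0], [228.0, 170.0], [176.0, 169.0], [225.0, 171.0]]
body top front edge y+22.5 [array([269., 220.]), array([155., 217.])]
```

The images put the fingertips about 30 mm behind the reported TCP, so the grip only holds the handle's top edge. I'll set the cartridge down at the same spot and regrasp deeper, feeling the way down.

Call:
servo_tool:
  increments:
    - [0,0,0,0,0,0.05,0.3]
    - [0,0,0,0,0,0.1,0.3]
    - [0,0,0,0,0,0.15,0.3]
    - [0,0,0,0,0,0.18,0.3]
    - [0,0,0,0,0,0.187,0.3]
    - [0,0,0,0,0,0.188,0.3]
    - [0,0,0,0,0,0.188,0.3]

```text
time_s: 5.28
position: [0.508, -0.306, 0.0716]
eef_rot: [0.707, 0.707, -0.0, -0.0]
wrist_force: [0.4, 0.9, -2.6]
finger_gap: 0.0367
gripper_force: 70.8
```

Call:
servo_tool:
  increments:
    - [0,0,0,0,0,0,0.6]
    - [0,0,0,0,0,0,0.9]
    - [0,0,0,0,0,0,0.9]
    - [0,0,0,0,0,0,0.9]
    - [0,0,0,0,0,0.006,0.9]
    - [0,0,0,0,0,0.01,0.9]
    - [0,0,0,0,0,0.01,0.9]

```text
time_s: 6.15
position: [0.5076, -0.3058, 0.0611]
eef_rot: [0.707, 0.707, -0.0, -0.001]
wrist_force: [-0.8, -0.6, -0.6]
finger_gap: 0.0769
gripper_force: 0.0
```

Call:
servo_tool:
  increments:
    - [0,0,0,0,0,0.003,0.9]
    - [0,0,0,0,0,0.006,0.9]
    - [0,0,0,0,0,0.008,0.9]
    - [0,0,0,0,0,0.008,0.9]

```text
time_s: 6.65
position: [0.5079, -0.306, 0.0535]
eef_rot: [0.707, 0.707, -0.0, -0.0]
wrist_force: [-0.1, -1.6, -0.1]
finger_gap: 0.0769
gripper_force: 0.0
```

Call:
servo_tool:
  increments:
    - [0,0,0,0,0,0,0.7]
    - [0,0,0,0,0,0,0.6]
    - [0,0,0,0,0,0,0.55]
  grip_force: 40

```text
time_s: 7.02
position: [0.5081, -0.306, 0.0538]
eef_rot: [0.707, 0.707, 0.0, 0.0]
wrist_force: [-0.6, 0.0, -0.8]
finger_gap: 0.0468
gripper_force: 0.0
```

Call:
servo_tool:
  increments:
    - [0,0,0,0,0,0,0.5]
    - [0,0,0,0,0,0,0.4]
    - [0,0,0,0,0,0,0.3]
    - [0,0,0,0,0,0,0.3]
    - [0,0,0,0,0,0,0.3]
  grip_force: 80

```text
time_s: 7.65
position: [0.5081, -0.3062, 0.0541]
eef_rot: [0.707, 0.707, 0.0, 0.0]
wrist_force: [-2.3, 0.3, 6.0]
finger_gap: 0.0387
gripper_force: 81.2
```

```bash
python3 - <<'E'
from h import *
w=snap("wrist");s=snap("side");np.save("w3.npy",w,allow_pickle=True)
u=proj(s,[get_obs()["position"]])[0].astype(int);print(u, get_obs()["wrist_force"])
a=cv2.resize(s["image"][max(0,u[1]-60):u[1]+75,u[0]-60:u[0]+60],(400,450),interpolation=2)
b=cv2.resize(w["image"][150:400,200:440],(400,417),interpolation=2)
c=np.zeros((450,800,3),np.uint8);c[:,:400]=a;c[:417,400:]=b
cv2.imwrite("pics/g2.png",c[:,:,::-1])
E
```

```text
[334 152] [-1.35487227  0.94100353  4.77972352]
```

View pics/g2.png

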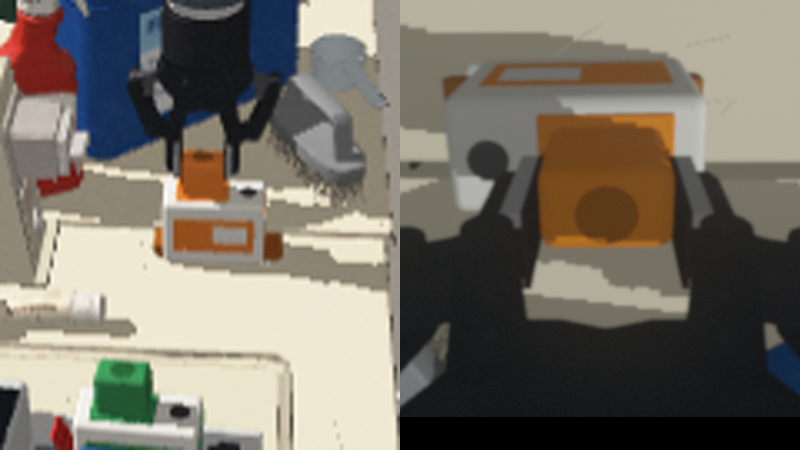

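The pads now cover most of the handle. I'll lift, travel and tilt.

Call:
servo_tool:
  increments:
    - [0,0,0,0,0,-0.01,0.3]
    - [0,0,0,0,0,-0.05,0.3]
    - [0,0,0,0,0,-0.1,0.3]
    - [0,0,0,0,0,-0.15,0.3]
    - [0,0,0,0,0,-0.2,0.3]
    - [0,0,0,0.03,0,-0.21,0.3]
    - [0,0,0,0.08,0,-0.21,0.3]
    - [0,0,0,0.12,0,-0.21,0.3]

```text
time_s: 8.75
position: [0.5075, -0.1844, 0.2641]
eef_rot: [0.707, 0.707, 0.0, -0.0]
wrist_force: [0.6, -0.8, -2.3]
finger_gap: 0.0381
gripper_force: 81.0
```

```bash
sed -i 's/^TC=.*/TC=np.array([16,0,2])\/1e3/' h.py; python3 - <<'E'
from h import *
nose();p,r=plan(-40,110,30);print(p);inc(p,r)
E
```

```text
nose mm -81.5 lat -255.5 z 192.1 tilt 0.0 yaw -0.02 F [ 0.6 -0.8 -2.3] Fx_unit 0.6 M [ 0.03 -0.02 -0.01]
[0.53062772 0.06600035 0.21056922]
turn [-29.98  -0.9    3.3 ] shift [0.2504 0.023  0.0536]
```

Call:
servo_tool:
  increments:
    - [-6,-0.2,0.7,0.04,0.004,0,0.3]
    - [-12,-0.4,1.3,0.09,0.008,0,0.3]
    - [-18,-0.5,2,0.14,0.012,0,0.3]
    - [-24,-0.7,2.6,0.19,0.017,0,0.3]
    - [-30,-0.9,3.3,0.23,0.023,0,0.3]
    - [-30,-0.9,3.3,0.25,0.023,0,0.3]
    - [-30,-0.9,3.3,0.25,0.023,0.02,0.3]
    - [-30,-0.9,3.3,0.25,0.023,0.02,0.3]

```text
time_s: 9.75
position: [0.5293, 0.064, 0.2421]
eef_rot: [0.703, 0.663, 0.176, 0.187]
wrist_force: [0.0, 0.2, -2.5]
finger_gap: 0.0381
gripper_force: 81.5
```

```bash
python3 - <<'E'
from h import *
nose()
for z in(70,40): p,r=plan(-41,z,30);inc(p,r)
w=snap("wrist");np.save("w4.npy",w,allow_pickle=True)
cv2.imwrite("pics/w4.png",cv2.resize(w["image"],(800,500),interpolation=2)[:,:,::-1])
E
```

```text
nose mm -41.5 lat -2.2 z 141.6 tilt 29.8 yaw -3.31 F [ 0.   0.2 -2.5] Fx_unit 0.0 M [0.02 0.47 0.06]
turn [-0.2   0.04  0.08] shift [ 0.0021 -0.0354  0.0622]
turn [-0.2   0.04  0.08] shift [ 0.0022 -0.0503  0.0882]
```

View pics/w4.png

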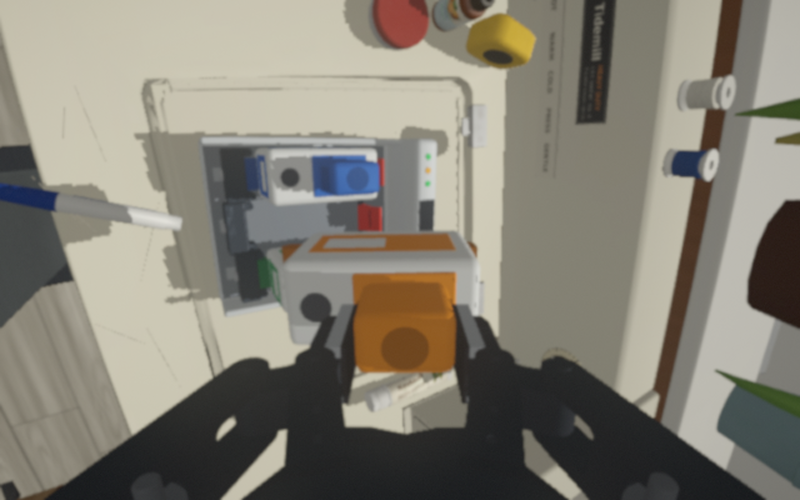

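Call:
servo_tool:
  increments:
    - [0,0,0,0.002,-0.01,0.018,0.3]
    - [0,0,0,0.002,-0.022,0.038,0.3]
    - [0,0,0,0.002,-0.033,0.058,0.3]
    - [0,0,0,0.002,-0.033,0.058,0.3]
    - [0,0,0,0.002,-0.033,0.058,0.3]

```text
time_s: 10.42
position: [0.5324, 0.0658, 0.1783]
eef_rot: [0.703, 0.662, 0.178, 0.189]
wrist_force: [0.6, -0.7, -1.1]
finger_gap: 0.0385
gripper_force: 81.6
```

```bash
python3 - <<'E'
from h import *
nose()
for z in(40,15): p,r=plan(-41,z,30);inc(p,r)
E
```

```text
nose mm -38.1 lat -0.1 z 77.6 tilt 30.1 yaw -3.42 F [ 0.6 -0.7 -1.1] Fx_unit 0.7 M [0.05 0.45 0.02]
turn [ 0.09  0.01 -0.02] shift [ 0.0001 -0.0213  0.0312]
turn [ 0.09  0.01 -0.02] shift [ 0.0001 -0.0338  0.0528]
```

Call:
servo_tool:
  increments:
    - [0,0,0,0,-0.006,0.01,0.3]
    - [0,0,0,0,-0.012,0.02,0.3]
    - [0,0,0,0,-0.012,0.02,0.3]

```text
time_s: 10.8
position: [0.5306, 0.0658, 0.1529]
eef_rot: [0.703, 0.663, 0.177, 0.188]
wrist_force: [-0.2, -0.7, -2.8]
finger_gap: 0.0386
gripper_force: 81.5
```

Call:
servo_tool:
  increments:
    - [0,0,0,0,-0.005,0.006,0.3]
    - [0,0,0,0,-0.01,0.012,0.3]
    - [0,0,0,0,-0.01,0.012,0.3]

```text
time_s: 11.18
position: [0.5281, 0.0661, 0.1377]
eef_rot: [0.703, 0.663, 0.177, 0.188]
wrist_force: [-0.6, -0.4, -3.1]
finger_gap: 0.0386
gripper_force: 81.6
```

```bash
python3 - <<'E'
from h import *
nose()
for z in(25,15): p,r=plan(-41,z,30);inc(p,r)
E
```

```text
nose mm -42.6 lat -0.2 z 37.2 tilt 30.0 yaw -3.35 F [-0.6 -0.4 -3.1] Fx_unit -0.6 M [ 0.01  0.48 -0.01]
turn [-0.04  0.02  0.04] shift [ 0.0001 -0.0048  0.0113]
turn [-0.04  0.02  0.04] shift [ 0.0001 -0.0098  0.02  ]
```

Call:
servo_tool:
  increments:
    - [0,0,0,0,-0.003,0.006,0.3]
    - [0,0,0,0,-0.006,0.012,0.3]
    - [0,0,0,0,-0.006,0.012,0.3]

```text
time_s: 11.55
position: [0.5291, 0.066, 0.1244]
eef_rot: [0.703, 0.663, 0.177, 0.188]
wrist_force: [0.5, 0.1, -1.4]
finger_gap: 0.0383
gripper_force: 81.6
```

Call:
servo_tool:
  increments:
    - [0,0,0,0,-0.002,0.004,0.3]
    - [0,0,0,0,-0.005,0.009,0.3]
    - [0,0,0,0,-0.005,0.009,0.3]

```text
time_s: 11.92
position: [0.5293, 0.066, 0.1142]
eef_rot: [0.703, 0.663, 0.177, 0.188]
wrist_force: [0.7, 0.4, -2.0]
finger_gap: 0.0383
gripper_force: 81.6
```

```bash
python3 - <<'E'
from h import *
nose()
for z in(9,5): p,r=plan(-41,z,30);inc(p,r)
E
```

```text
nose mm -41.4 lat -0.1 z 13.6 tilt 30.0 yaw -3.36 F [ 0.7  0.4 -2. ] Fx_unit 0.7 M [0.02 0.49 0.03]
turn [-0.02  0.01  0.04] shift [ 0.0001 -0.002   0.0042]
turn [-0.02  0.01  0.04] shift [ 0.0001 -0.004   0.0076]
```

Call:
servo_tool:
  increments:
    - [0,0,0,0,-0.001,0.002,0.3]
    - [0,0,0,0,-0.002,0.004,0.3]
    - [0,0,0,0,-0.002,0.004,0.3]

```text
time_s: 12.3
position: [0.5297, 0.066, 0.11]
eef_rot: [0.703, 0.663, 0.177, 0.188]
wrist_force: [-0.2, -0.1, -2.4]
finger_gap: 0.0386
gripper_force: 81.6
```

Call:
servo_tool:
  increments:
    - [0,0,0,0,-0.001,0.0015,0.3]
    - [0,0,0,0,-0.001,0.002,0.3]
    - [0,0,0,0,-0.001,0.002,0.3]

```text
time_s: 12.68
position: [0.5299, 0.066, 0.1078]
eef_rot: [0.703, 0.663, 0.177, 0.188]
wrist_force: [0.0, -0.7, -2.6]
finger_gap: 0.0381
gripper_force: 81.6
```

Call:
servo_tool:
  increments:
    - [0,0,0,0,-0.0005,0.001,0.3]
    - [0,0,0,0,-0.001,0.002,0.3]
    - [0,0,0,0,-0.001,0.002,0.3]

```text
time_s: 13.05
position: [0.5305, 0.0661, 0.1063]
eef_rot: [0.703, 0.662, 0.178, 0.189]
wrist_force: [-5.4, 0.0, 9.8]
finger_gap: 0.0382
gripper_force: 83.4
```

```bash
python3 - <<'E'
from h import *
nose()
E
```

```text
nose mm -40.0 lat 0.0 z 5.7 tilt 30.1 yaw -3.38 F [-5.4  0.   9.8] Fx_unit -5.4 M [-0.01  0.96  0.  ]
```

```bash
python3 - <<'E'
from h import *
for a in((-43,7.5,29),(-46,7,28),(-50,7,26)): p,r=plan(*a);inc(p,r)
E
```

```text
turn [ 1.08 -0.    0.02] shift [-0.0001 -0.0008 -0.0017]
turn [ 2.08 -0.    0.02] shift [-0.0001 -0.0028 -0.0016]
turn [ 4.08 -0.    0.02] shift [-0.0001 -0.0047 -0.001 ]
```

Call:
servo_tool:
  increments:
    - [1,0,0,0,-0.0006,-0.0022,0.3]
    - [2,0,0,0,-0.0025,-0.0021,0.3]
    - [3,0,0,0,-0.0035,-0.0018,0.3]
    - [4,0,0,0,-0.0045,-0.0015,0.3]
    - [4,0,0,0,-0.0045,-0.0015,0.3]

```text
time_s: 13.68
position: [0.5257, 0.0663, 0.1048]
eef_rot: [0.709, 0.668, 0.154, 0.164]
wrist_force: [0.7, -0.5, -1.9]
finger_gap: 0.0385
gripper_force: 81.6
```

```bash
python3 - <<'E'
from h import *
nose()
for a in((-52,7,26),(-54,7,25),(-56,7,25)): p,r=plan(*a);inc(p,r)
E
```

```text
nose mm -50.2 lat -0.0 z 6.9 tilt 26.0 yaw -3.4 F [ 0.7 -0.5 -1.9] Fx_unit 0.8 M [0.   0.47 0.05]
turn [0.03 0.01 0.  ] shift [ 0.     -0.0016 -0.0008]
turn [1.03 0.01 0.  ] shift [ 0.     -0.0026 -0.0005]
turn [1.03 0.01 0.  ] shift [ 0.     -0.0044 -0.0014]
```

Call:
servo_tool:
  increments:
    - [0,0,0,0,-0.001,-0.0004,0.3]
    - [0,0,0,0,-0.0018,-0.0008,0.3]
    - [0,0,0,0,-0.0018,-0.0008,0.3]

```text
time_s: 14.05
position: [0.524, 0.0666, 0.105]
eef_rot: [0.709, 0.668, 0.155, 0.164]
wrist_force: [4.9, -0.4, -4.1]
finger_gap: 0.0383
gripper_force: 81.3
```

Call:
servo_tool:
  increments:
    - [0.5,0,0,0,-0.0008,0,0.3]
    - [1,0,0,0,-0.0012,0.0002,0.3]
    - [1,0,0,0,-0.0012,0.0002,0.3]

```text
time_s: 14.42
position: [0.5231, 0.0666, 0.1042]
eef_rot: [0.71, 0.67, 0.149, 0.158]
wrist_force: [4.5, -1.1, -4.6]
finger_gap: 0.0383
gripper_force: 81.2
```

```bash
python3 - <<'E'
from h import *
nose()
E
```

```text
nose mm -54.0 lat 0.2 z 7.1 tilt 25.0 yaw -3.37 F [ 4.5 -1.1 -4.6] Fx_unit 4.6 M [-0.24 -0.92 -0.02]
```

Call:
servo_tool:
  increments:
    - [0,0,0,0,-0.0006,-0.0001,0.3]
    - [0,0,0,0,-0.001,-0.0002,0.3]
    - [0,0,0,0,-0.001,-0.0002,0.3]

```text
time_s: 14.8
position: [0.5223, 0.0668, 0.1042]
eef_rot: [0.71, 0.67, 0.149, 0.158]
wrist_force: [6.3, -0.5, -3.8]
finger_gap: 0.0384
gripper_force: 81.4
```

```bash
python3 - <<'E'
from h import *
nose()
for a in((-55,6.5,22),(-55,6.5,18),(-55,6.5,15)): p,r=plan(*a);inc(p,r)
E
```

```text
nose mm -54.7 lat 0.3 z 7.0 tilt 25.1 yaw -3.36 F [ 6.3 -0.5 -3.8] Fx_unit 6.3 M [-0.31 -1.11 -0.02]
turn [ 3.09 -0.03  0.03] shift [-0.0003  0.002   0.0042]
turn [ 7.09 -0.03  0.04] shift [-0.0003  0.0049  0.0094]
turn [10.09 -0.03  0.04] shift [-0.0003  0.0069  0.0134]
```

Call:
servo_tool:
  increments:
    - [1.5,0,0,0,0.0008,0.002,0.3]
    - [3,0,0,0,0.0018,0.004,0.3]
    - [5,0,0,-0.0002,0.0032,0.0067,0.3]
    - [7,0,0,-0.0003,0.0047,0.0093,0.3]
    - [7,0,0,-0.0003,0.0047,0.0093,0.3]

```text
time_s: 15.42
position: [0.5317, 0.0662, 0.098]
eef_rot: [0.719, 0.677, 0.109, 0.114]
wrist_force: [5.4, -0.1, -2.4]
finger_gap: 0.0381
gripper_force: 82.2
```

```bash
python3 - <<'E'
from h import *
nose()
for a in((-55,6.5,15),(-55,6.5,12),(-55,6.5,9)): p,r=plan(*a);inc(p,r)
E
```

```text
nose mm -53.9 lat 0.3 z 6.6 tilt 18.1 yaw -3.4 F [ 5.4 -0.1 -2.4] Fx_unit 5.4 M [ 0.08 -1.21  0.05]
turn [ 3.15 -0.06  0.  ] shift [-0.0002  0.0014  0.0036]
turn [ 6.15 -0.06  0.01] shift [-0.0002  0.0036  0.0075]
turn [ 9.15 -0.06  0.01] shift [-0.0002  0.0056  0.0115]
```

Call:
servo_tool:
  increments:
    - [1,0,0,0,-0.0006,0.001,0.3]
    - [2,0,0,0,-0.0002,0.002,0.3]
    - [4,0,0,-0.0002,0.0012,0.0045,0.3]
    - [6,0,0,-0.0002,0.0026,0.0071,0.3]
    - [6,0,0,-0.0002,0.0026,0.0071,0.3]

```text
time_s: 16.05
position: [0.5369, 0.0658, 0.0921]
eef_rot: [0.724, 0.682, 0.073, 0.077]
wrist_force: [6.2, 0.1, -3.1]
finger_gap: 0.0386
gripper_force: 82.6
```

```bash
python3 - <<'E'
from h import *
nose()
for a in((-55,6.3,10),(-55,6.3,8),(-55,6.3,6)): p,r=plan(*a);inc(p,r)
E
```

```text
nose mm -55.3 lat 0.2 z 6.4 tilt 12.2 yaw -3.39 F [ 6.2  0.1 -3.1] Fx_unit 6.2 M [-0.01 -1.59 -0.02]
turn [ 2.21 -0.07  0.02] shift [-0.0002  0.0021  0.0029]
turn [ 4.21 -0.07  0.02] shift [-0.0002  0.0037  0.0054]
turn [ 6.21 -0.07  0.02] shift [-0.0002  0.0051  0.008 ]
```

Call:
servo_tool:
  increments:
    - [1,0,0,0,0.0008,0.0013,0.3]
    - [2,0,0,-0.0001,0.0016,0.0028,0.3]
    - [2,0,0,-0.0001,0.0016,0.0028,0.3]

```text
time_s: 16.42
position: [0.539, 0.0656, 0.0897]
eef_rot: [0.725, 0.683, 0.062, 0.065]
wrist_force: [6.8, -0.5, -3.1]
finger_gap: 0.0385
gripper_force: 82.6
```

Call:
servo_tool:
  increments:
    - [1,0,0,0,0.0006,0.0013,0.3]
    - [2,0,0,0,0.0013,0.0026,0.3]
    - [2,0,0,0,0.0013,0.0026,0.3]

```text
time_s: 16.8
position: [0.5407, 0.0654, 0.0877]
eef_rot: [0.726, 0.684, 0.05, 0.052]
wrist_force: [6.6, 0.5, 2.1]
finger_gap: 0.0382
gripper_force: 83.2
```

```bash
python3 - <<'E'
from h import *
nose()
for a in((-55,6.3,6),(-55,6.3,4),(-55,6.3,2),(-55,6,0)): p,r=plan(*a);inc(p,r)
E
```

```text
nose mm -55.7 lat 0.1 z 6.1 tilt 8.3 yaw -3.39 F [6.6 0.5 2.1] Fx_unit 6.6 M [ 0.01 -1.95 -0.12]
turn [ 2.27 -0.07  0.01] shift [-0.      0.0025  0.0027]
turn [ 4.27 -0.07  0.01] shift [-0.0001  0.004   0.0053]
turn [ 6.27 -0.07  0.01] shift [-0.0001  0.0055  0.0079]
turn [ 8.27 -0.07  0.01] shift [-0.0001  0.0068  0.0108]
```

Call:
servo_tool:
  increments:
    - [1,0,0,0,0.0008,0.0013,0.3]
    - [2,0,0,0,0.0016,0.0026,0.3]
    - [3,0,0,0,0.0024,0.004,0.3]
    - [3,0,0,0,0.0024,0.004,0.3]

```text
time_s: 17.3
position: [0.5439, 0.0653, 0.084]
eef_rot: [0.727, 0.685, 0.032, 0.033]
wrist_force: [8.5, 0.3, 2.1]
finger_gap: 0.0384
gripper_force: 83.2
```

```bash
python3 - <<'E'
from h import *
nose()
for a in((-55.3,6,3),(-55.3,6,1),(-55.3,6,0)): p,r=plan(*a);inc(p,r)
E
```

```text
nose mm -55.3 lat 0.1 z 5.8 tilt 5.3 yaw -3.4 F [8.5 0.3 2.1] Fx_unit 8.5 M [ 0.1  -1.64 -0.12]
turn [ 2.29 -0.07  0.  ] shift [-0.0001  0.0019  0.0026]
turn [ 4.29 -0.07  0.01] shift [-0.0001  0.0035  0.0052]
turn [ 5.29 -0.07  0.01] shift [-0.0001  0.0042  0.0065]
```

Call:
servo_tool:
  increments:
    - [1,0,0,0,0.0008,0.0013,0.3]
    - [2,0,0,0,0.0016,0.0026,0.3]
    - [3,0,0,0,0.0023,0.0039,0.3]
    - [3,0,0,0,0.0023,0.0039,0.3]

```text
time_s: 17.8
position: [0.5467, 0.0651, 0.0805]
eef_rot: [0.728, 0.686, 0.014, 0.014]
wrist_force: [8.6, -0.3, 5.0]
finger_gap: 0.0383
gripper_force: 83.6
```

```bash
python3 - <<'E'
from h import *
nose()
for a in((-55.3,6,0),(-55.3,5.5,-1)): p,r=plan(*a);inc(p,r)
E
```

```text
nose mm -55.3 lat 0.1 z 5.8 tilt 2.3 yaw -3.4 F [ 8.6 -0.3  5. ] Fx_unit 8.7 M [ 0.05 -1.54 -0.12]
turn [ 2.31 -0.07  0.  ] shift [-0.0001  0.0019  0.0026]
turn [ 3.31 -0.07  0.01] shift [-0.0001  0.0026  0.0044]
```

Call:
servo_tool:
  increments:
    - [1,0,0,0,0.0008,0.0013,0.3]
    - [2,0,0,0,0.0016,0.0026,0.3]
    - [2.6,0,0,0,0.002,0.0036,0.3]
    - [2.6,0,0,0,0.002,0.0036,0.3]

```text
time_s: 18.3
position: [0.5488, 0.0652, 0.0781]
eef_rot: [0.728, 0.686, -0.001, -0.002]
wrist_force: [2.1, 0.4, 17.5]
finger_gap: 0.0386
gripper_force: 89.5
```

```bash
python3 - <<'E'
from h import *
nose()
E
```

```text
nose mm -55.4 lat 0.3 z 6.4 tilt -0.3 yaw -3.38 F [ 2.1  0.4 17.5] Fx_unit 2.0 M [ 0.03 -1.34 -0.05]
```

```bash
cat > red.py <<'E'
from h import *
def red(s,zmin,box):
    h=cv2.cvtColor(s["image"],cv2.COLOR_RGB2HSV)
    m=cv2.inRange(h,(0,150,40),(6,255,255))|cv2.inRange(h,(174,150,40),(180,255,255))
    x0,y0,x1,y1=box; k,l,st,ce=cv2.connectedComponentsWithStats(m[y0:y1,x0:x1])
    return [((st[i]+[x0,y0,0,0,0]).tolist(),(ce[i]+[x0,y0]).round(1).tolist()) for i in range(1,k) if st[i][4]>5]
E
python3 - <<'E'
from red import *
for n in("side","scene"):
    b=(275,205,300,265) if n=="side" else (280,165,360,220)
    print(n,red(np.load(n+".npy",allow_pickle=True).item(),0,b)); print("now",red(snap(n),0,b))
E
```

```text
side [([288, 217, 8, 24, 100], [291.4, 228.0]), ([282, 243, 7, 16, 73], [285.6, 250.6])]
now [([288, 217, 8, 24, 97], [291.3, 227.8]), ([282, 243, 7, 16, 72], [285.6, 250.5])]
scene [([331, 192, 2, 6, 9], [331.3, 194.3])]
now [([331, 192, 2, 6, 10], [331.4, 194.1])]
```

Call:
servo_tool:
  increments:
    - [0,0,0,0,0,-0.0006,0.3]
    - [0,0,0,0,0,-0.001,0.3]
    - [0,0,0,0,0,-0.001,0.3]

```text
time_s: 18.77
position: [0.5488, 0.0651, 0.0781]
eef_rot: [0.728, 0.686, -0.001, -0.002]
wrist_force: [6.2, 0.8, 3.9]
finger_gap: 0.0381
gripper_force: 87.7
```

Call:
servo_tool:
  increments:
    - [0,0,0,0,0,0,0.5]
    - [0,0,0,0,0,0,0.6]
    - [0,0,0,0,0,0,0.8]
    - [0,0,0,0,0,0,0.8]
    - [0,0,0,0,0,-0.01,0.8]
    - [0,0,0,0,0,-0.05,0.8]
    - [0,0,0,0,0,-0.09,0.8]
    - [0,0,0,0,0,-0.09,0.8]
  grip_force: 20

```text
time_s: 19.77
position: [0.549, 0.0647, 0.1705]
eef_rot: [0.728, 0.686, -0.001, -0.002]
wrist_force: [0.9, 0.3, -0.0]
finger_gap: 0.0685
gripper_force: 0.0
```

Call:
servo_tool:
  increments:
    - [0,0,0,-0.02,0,-0.04,0.8]
    - [0,0,0,-0.035,0,-0.08,0.8]
    - [0,0,0,-0.035,0,-0.08,0.8]
    - [0,0,0,-0.035,0,-0.08,0.8]

```text
time_s: 20.27
position: [0.5448, 0.0295, 0.2459]
eef_rot: [0.728, 0.686, -0.004, -0.004]
wrist_force: [-0.1, -0.0, -0.5]
finger_gap: 0.0683
gripper_force: 0.0
```

```bash
python3 - <<'E'
from red import *
w=snap("wrist");s=snap("side");np.save("w5.npy",w,allow_pickle=True)
print(red(s,0,(275,205,300,265)),get_obs()["position"])
u=proj(w,[[.545,.066,.09]])[0].astype(int);x0,y0=u-[100,75];y0=max(0,y0);print(x0,y0)
a=cv2.resize(w["image"][y0:y0+150,x0:x0+200],(460,345),interpolation=2)
b=cv2.resize(s["image"][180:290,250:360],(340,340),interpolation=2)
c=np.zeros((345,800,3),np.uint8);c[:,:460]=a;c[:340,460:]=b
cv2.imwrite("pics/end.png",c[:,:,::-1])
E
```

```text
[([288, 217, 8, 24, 92], [291.1, 228.0]), ([282, 243, 7, 16, 73], [285.6, 250.6])] [0.5445032  0.02969619 0.24521131]
223 75
```

View pics/end.png

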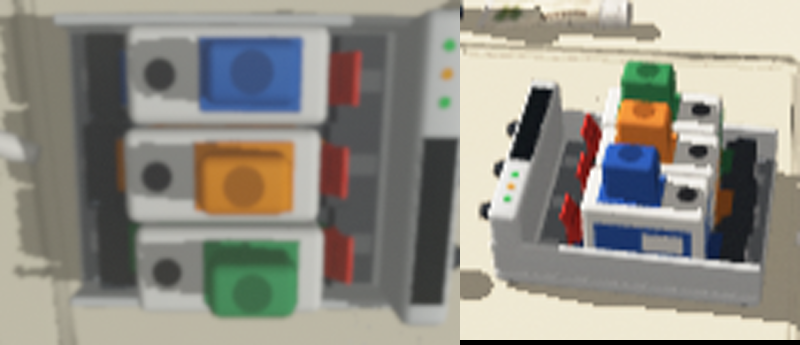

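The orange cartridge sits level with its neighbours at wrist crop (242,187), with all three catches in line at x≈345. Its catch is back at its original position and the gripper is clear.

```bash
python3 -c "
from bench import *
print(finish_job())"
```

```text
the job is handed in; nothing more can be done
None
```

The orange cartridge is in the middle bay, toe under the front bar and sitting flat, and its red catch looks snapped home in the camera views (no pull test done). The blue and green cartridges look undisturbed, the gripper is open and clear, and the job was handed in at about 20 s.

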